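# Send the coated boards through the hood and stop them at the mark

## Task

Push the board carriage by its rear sprung buffer so that it rolls through the clear-sided hood with the barred top, where your hand cannot follow, then get ahead of it and brake it by its front buffer so that it comes to rest with its pointer at the mark bracket, within a centimetre, without ever running into the end stop. The boards are freshly coated: touch the carriage only at its two buffers, and leave the other things on the bench where they are. Finish with the hand clear and the carriage standing still.

Things in the scene. Friction and masses are not known exactly. Their poses are not given: they have to be found in the camera images.
- track: fixed straight aluminium track, 680 mm long, 100 mm wide. Origin: under its middle, on the bench top. Its x axis is the direction of travel, from the starting end to the marked end (roughly from the robot's left to its right); y points across, away from the robot; z up. 'Track x' below is measured from this origin along this axis
- hood_in (a point): middle of the upper edge of the hood's mouth on the starting side, at track x -120 mm, 102 mm above the bench. The hood stands over the track from here to hood_out, 180 mm long, 176 mm wide, with clear sides and a top of bars 18 mm apart, open at both ends; the carriage fits through, a hand does not fit in
- hood_out (a point): the same at the hood's mouth on the marked side, at track x +60 mm, 102 mm above the bench
- stop (a point): middle of the marked end's stop, a low block on the track whose face is at track x +300 mm and whose top is 34 mm above the bench (a finger passes over it). The carriage strikes it when joint carriage reaches +0.230
- carriage (a joint): track x (m) of the carriage's middle; starts at -0.20 to -0.15; stops at -0.215 and +0.230. Black pallet 140 mm long, 116 wide, carrying green boards, top 81 mm above the bench. Mass with all 0.98 kg nominal (a third more or less is possible). Ball-bearing wheels: rolling friction only about 0.008 N plus 0.02 N per m/s, so it coasts far
- rear_face (a point): centre of the end face of the rear buffer (starting side), 56 mm above the bench. The buffer is a grey block 94 mm wide, 36 mm high (38 to 74 mm above the bench) that telescopes into the carriage; at rest its face is 130 mm behind the carriage's middle. Spring 6 N/m, no preload, damping only 0.25 N per m/s, travel 55 mm: a carriage that runs against a still hand bounces back
- front_face (a point): centre of the end face of the front buffer (marked side): 130 mm ahead of the carriage's middle at rest; same size, height, spring, damping and travel as the rear one
- pointer (a point): tip of the small steel pointer fin in the middle of the carriage's side that faces away from the robot, 75 mm from the track's middle line, 60 mm above the bench
- mark (a point): tip of the steel mark bracket, 61 mm above the bench, standing beside the track past the hood, on the side away from the robot, 78 mm from the track's middle line. Its x axis is the direction of travel. The pointer is at the mark when both have the same track x (+130 to +190 mm, differs from run to run)
- flux_bottle: clear round bottle, 44 mm across and 100 mm tall, on the far side of the track; a bystander (origin: centre of its underside)
- tin: open round brass pot, 76 mm across and 50 mm tall, on the far side of the track; a bystander (origin: centre of its underside)
- spool: steel spool lying flat, 60 mm across and 35 mm tall, between the track and the robot; a bystander (origin: centre of its underside)
- driver: screwdriver lying between the track and the robot; a bystander
- tweezers: steel tweezers 110 mm long lying on the far side of the track; a bystander
- spare_board: spare green circuit board 80 x 60 x 4 mm lying on the far side of the track; a bystander
- deck: the carriage's pallet with the boards, without the buffers: not to be touched (origin: on the track's middle line, under the carriage's middle, at bench height)
Mind the look-alikes: they are no part of the job. What is shaped like the part that bears mark but purple or turquoise is not meant.

How it is judged:
By the outcome, as a careful person would: the job done as asked, in the order asked, and still so for the second after the job is handed in, with the robot touching nothing.
It also fails if it takes over 38 s, if anything falls off the work surface, if the arm or the gripper's body presses on something with over 40 N, if the wrist force passes 120 N, or if a joint passes its speed limit or range.

## Robot

A 6-joint arm with a two-finger parallel gripper is mounted at the origin on the work surface. World frame = base frame: x ahead of the robot, y to its left, z up, the work surface at z = 0. Lengths are in m, angles in rad, forces in N, time in s.
With the tool pointing down it reaches from about 0.2 to 0.875 m from the base axis. Payload 3.4 kg.
Tool frame: the origin (TCP) lies on the centre line of the jaws, within the pads' length; the fingertips stand finger_overhang ahead of it and the grasp point (between the pads) lies 3 mm ahead of it (finger_overhang is the distance from the TCP to the fingertips, in m); z points along the fingers, y is the line along which they close (so a half turn about z gives the same grasp; the last joint's range is limited). The gripper opens to 94 mm and grips with 3 to 60 N. Pads are 16 mm wide; open, the fingers measure 119 mm over their backs; the gripper's body (75 mm by 177 mm) begins 78 mm behind the grasp point.
Start: joints at [1.185, 0.276, 1.505, -0, 1.361, -0.121], TCP at [0.151, 0.555, 0.227] pointing down, gripper open.
Joint ranges: [-2.89, 2.89], [-0.75, 2.08], [0.22, 2.7], [-1.18, 4.32], [0.11, 2.71], [-2.7, 2.7]. Speed limits (rad/s): [2.57, 2.57, 3.14, 3.14, 3.14, 3.14].

## Interface

Orientations are given as a unit quaternion [w, x, y, z].
In Python, from rig import observe, snapshot, job_done, spot_in, mark_of, finger_overhang gives the robot as it stands. The module is installed in compiled form; this text tells all that it offers.
- The arm moves only by the shell command python3 -m creep 'ROWS' [OPENING] [FORCE]. ROWS is a JSON object of lists of equal length, an entry for each row: "slide": the shift along the world's x, y, z in units of 0.05 m (1.0 is 0.05 m), a list of three; "rotation": the turn, a rotation vector about the world's x, y, z in units of 1.5 rad (1.0 is 1.5 rad), a list of three. A call has 1 to 12 rows; each row shifts and turns the commanded pose from where the row before left it; what a row does not reach is not made up. A row lasts 1/10 s, in which the tool goes at most 50 mm and 8.59 degrees, less where a joint would pass 70% of its speed; a pose out of reach is approached as far as the arm can. A call with a number of a shift or a turn outside -1 to 1 is refused whole. A call with a gripper value outside its range is refused whole. OPENING is the closure, from 0 (fully open) to 1 (shut), set as the call begins (- or left out, the last holds). The fingers move at their own pace and stop on an object; FORCE is the grip in N (left out, the last holds). Time passes only in rows, so rows that do not move let the fingers close. It gives the time, the measured TCP pose, the force, the opening and the grip force at its end, in the units of the state.
- observe(): the state, without advancing time (a new reading comes with each control period).
- snapshot(name): name is "side" or "top" or "wrist"; returns a dict with "frame" (480x640x3 uint8, blue, green, red), "depth" (480x640 float32, m along the optical axis (not along the pixel's ray), 0 where there is no reading), "mtx" (3x3 intrinsics, pixels), "k1" (the pictures are not rectified: a ray, as slopes to the right and down, at radius r is drawn at 1 + k1 r^2 times it, then the intrinsics apply), "view" (4x4, takes a point from world to camera coordinates); the wrist camera has in their place "mount" (4x4, takes a point from camera to tool coordinates, whose origin is the TCP and whose axes are the flange's). Camera axes: x right, y down, z forward; pixel columns grow to the right and rows downward; lengths in m; the calibration is good to about 2 mm. A picture is of the moment at which its call begins: read the wrist's pose just before it.
- job_done(): hands the job in; it is judged then, once.
Trained networks look in a picture, given as the dict that the camera call returned (one of the last four; its "shot" number tells which), for a name from the list of things; names that differ only in an ending like _2 or _b are one class to them, and where a whole thing is asked for, a point or a joint stands for the part that bears it (a point fixed in the world has none). Each returns a list of dicts, best first, with "conf" (0 to 1); they miss things now and then, are a little off and sometimes report something else, mostly with a low value. They report only what shows in the picture. A call takes as long as a camera call. They do not tell look-alikes from the thing itself.
- spot_in(picture, thing): "bbox" ([centre column, centre row, width, height] in pixels, round what is visible of it).
- mark_of(picture, thing): "xy" ([column, row] in pixels: a listed point, or the origin of a listed thing).
The state is a dict: "clock": time; "joints": joint angles; "qvel": joint speeds; "effort": joint torques, N m; "ee_pos": TCP position; "ee_rot": TCP orientation; "contact_force": force on the tool from outside, world axes, zero at the start; "wrist_torque": the same for the moment, N m; "gripper_width": opening from 0.0 (shut) to 1.0 (fully open); "finger_force": force on a finger pad.
Only numpy, scipy, OpenCV 4.12 (cv2) and the standard library are available. Lean on these libraries where they do the work, as an engineer would, in place of code of your own. Each camera call takes 0.05 s, during which the arm holds its last target. There are 200 camera calls.

## Working session

There is one attempt and no reset: what is moved stays moved. The work goes in short steps, Python scripts to look and compute and a shell command to move; the robot and the scene stay as the last step left them, time stands still between calls to the robot, and variables do not carry over. Pictures are saved under pics/ and viewed, at most 10 in all, crops included, and the job is handed in when it is done.

```bash
mkdir -p pics; cat > h.py <<'E'
import numpy as np, cv2
from rig import *
def ray(p,uv):
    K=p["mtx"]; d=np.array([(uv[0]-K[0,2])/K[0,0],(uv[1]-K[1,2])/K[1,1]]); s=d.copy()
    for _ in range(20): s=d/(1+p["k1"]*(s@s))
    V=np.array(p["view"]); R=V[:3,:3]; t=V[:3,3]
    return -R.T@t, R.T@np.array([s[0],s[1],1.])
def at_z(p,uv,z):
    c,d=ray(p,uv); return c+d*(z-c[2])/d[2]
E
cat > a.py <<'E'
from h import *
s=observe(); print({k:np.round(v,3) for k,v in s.items()}, finger_overhang)
Z=dict(hood_in=.102,hood_out=.102,stop=.034,rear_face=.056,front_face=.056,pointer=.06,mark=.061,flux_bottle=0,tin=0,spool=0,deck=0,track=0)
for n in ("top","side"):
    p=snapshot(n); cv2.imwrite(f"pics/{n}0.png",p["frame"])
    c,_=ray(p,(320,240)); print(n,"cam",c.round(3))
    for k,z in Z.items():
        for r in mark_of(p,k)[:4]:
            print(n,k,round(r["conf"],2),np.round(r["xy"],1),at_z(p,r["xy"],z).round(4))
E
python3 a.py
```

```text
{'clock': np.float64(0.0), 'joints': array([ 1.185,  0.277,  1.506, -0.   ,  1.361, -0.121]), 'qvel': array([-0.001,  0.001,  0.   ,  0.001,  0.002,  0.002]), 'effort': array([-1.0000e-03, -4.0457e+01, -2.3724e+01,  7.0000e-02,  3.4000e-02,
       -0.0000e+00]), 'ee_pos': array([0.15 , 0.554, 0.227]), 'ee_rot': array([-0.   ,  0.132,  0.991, -0.001]), 'contact_force': array([-0.286,  0.836,  0.25 ]), 'wrist_torque': array([ 0.021, -0.008, -0.016]), 'finger_force': np.float64(0.0), 'gripper_width': np.float64(1.0)} 0.022
top cam [ 0.345 -0.018  1.137]
top hood_in 0.96 [244.  232.8] [0.5255 0.1131 0.102 ]
top hood_out 0.56 [335.9 230.1] [ 0.5345 -0.0761  0.102 ]
top stop 0.56 [451.1 235.3] [ 0.5399 -0.3343  0.034 ]
top rear_face 0.84 [163.3 235.9] [0.5238 0.2902 0.056 ]
top front_face 0.71 [284.9 234.3] [0.5318 0.0311 0.056 ]
top front_face 0.54 [452.1 345.4] [ 0.3042 -0.3216  0.056 ]
top pointer 0.68 [226.9 204.2] [0.5949 0.1578 0.06  ]
top mark 0.83 [365.8 117.1] [ 0.8009 -0.1436  0.061 ]
top mark 0.65 [382.7 193.4] [ 0.6253 -0.18    0.061 ]
top mark 0.65 [480.8 167.4] [ 0.6885 -0.39
[... 832 characters left out ...]
[358.9 435.1] [ 0.2761 -0.3533  0.034 ]
side rear_face 0.61 [220.7 206.5] [0.5165 0.2722 0.056 ]
side front_face 0.92 [294.1 245.7] [0.5236 0.02   0.056 ]
side pointer 0.81 [272. 206.] [0.6009 0.1729 0.06  ]
side mark 0.79 [506.2 293.5] [ 0.6854 -0.3997  0.061 ]
side mark 0.64 [394.3 260.3] [ 0.6242 -0.1768  0.061 ]
side mark 0.58 [455.3 288.6] [ 0.6309 -0.3165  0.061 ]
side mark 0.49 [424.5 215. ] [ 0.8226 -0.133   0.061 ]
side flux_bottle 0.5 [393.6 263.2] [ 0.6823 -0.144   0.    ]
side tin 0.76 [282.9 203.2] [0.6961 0.2346 0.    ]
side spool 0.96 [141.  258.5] [0.2961 0.3054 0.    ]
side deck 0.92 [254.6 241. ] [0.5242 0.1586 0.    ]
side track 0.21 [379.  228.4] [ 0.7757 -0.0364  0.    ]
```

View pics/top0.png

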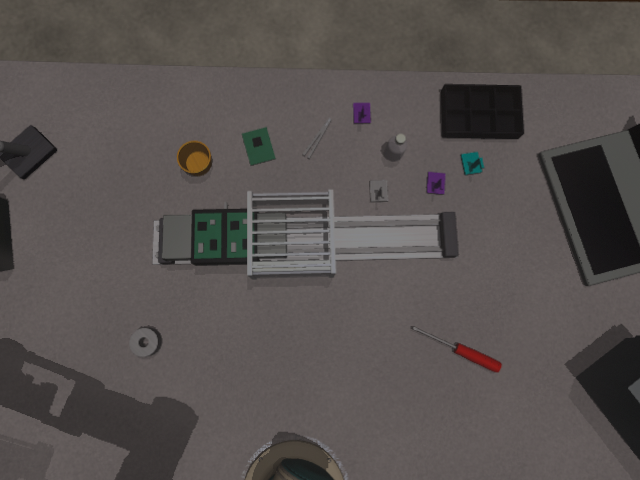

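```bash
python3 - <<'E'
import cv2
a=cv2.imread("pics/top0.png")[90:260,340:510]; b=cv2.imread("pics/side0.png")[190:340,360:530]
a=cv2.resize(a,(400,400),interpolation=2); b=cv2.resize(b,(400,400),interpolation=2)
cv2.imwrite("pics/crop.png",cv2.hconcat([a,b]))
E
```

```text
(no output)
```

View pics/crop.png

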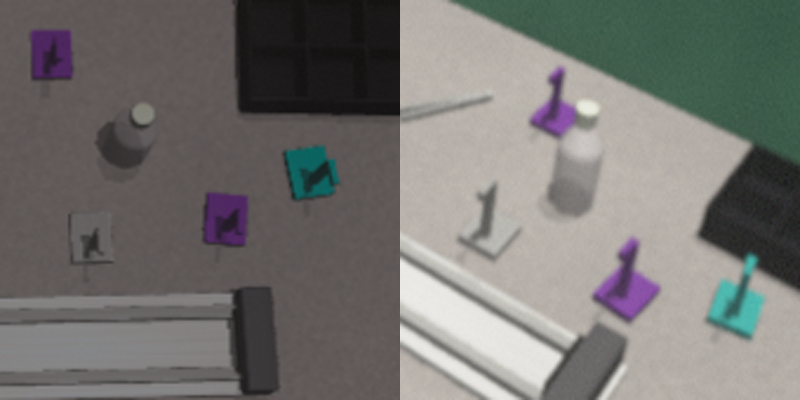

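View pics/side0.png

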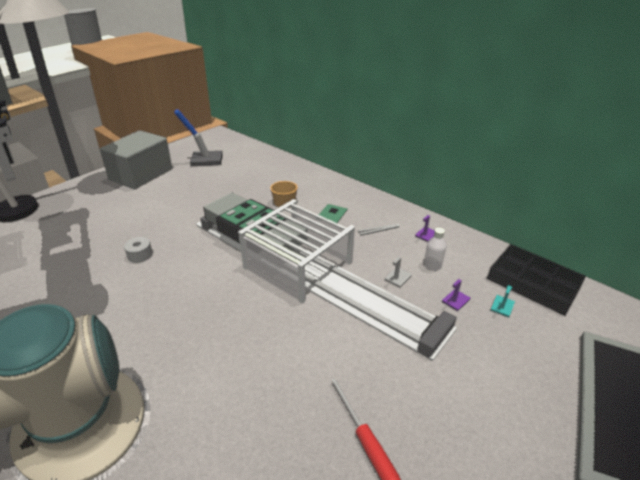

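The grey bracket is at top (382,193) and side (394,260). The look-alikes in the top view are purple at (362,112) and (436,183), and turquoise at (472,163). Grey is the one meant: it is steel, beside the track past the hood, about 80 mm off the middle line, and the crop confirms that. Next I'll refine the geometry with depth.

```bash
cat > b.py <<'E'
from h import *
import pickle
p=snapshot("top"); q=snapshot("side"); pickle.dump((p,q),open("p.pkl","wb"))
print(observe()["clock"])
def cloud(p):
    v,u=np.mgrid[0:480,0:640]; uv=np.stack([u,v],-1).reshape(-1,1,2).astype(float)
    K=np.array(p["mtx"]); s=cv2.undistortPoints(uv,K,np.array([p["k1"],0,0,0.]))[:,0]
    d=p["depth"].reshape(-1); P=np.c_[s*d[:,None],d]; V=np.array(p["view"])
    return (P-V[:3,3])@V[:3,:3], d>0
for n,c in (("top",p),("side",q)):
    P,ok=cloud(c); P=P.reshape(480,640,3); ok=ok.reshape(480,640)
    x,y,z=P[...,0],P[...,1],P[...,2]
    b=ok&(x>.36)&(x<.44)&(abs(y)<.25); print(n,"bench z",np.median(z[b]),z[b].std())
    for nm,lo,hi,x0,x1,y0,y1 in (("track",.008,.034,.44,.6,-.30,-.09),("trackL",.008,.034,.44,.6,-.4,.4),("buf",.062,.078,.44,.62,.21,.4),("stop",.028,.05,.44,.62,-.45,-.28),("hood",.092,.12,.4,.65,-.2,.2),("mark",.02,.08,.58,.66,-.24,-.14),("deck",.076,.09,.44,.62,.12,.24)):
        m=ok&(z>lo)&(z<hi)&(x>x0)&(x<x1)&(y>y0)&(y<y1); a=np.c_[x[m],y[m]]
        if len(a)>3:
            pc=np.percentile(a,[1,50,99],axis=0).round(4).tolist(); r=cv2.minAreaRect(a.astype(np.float32)*1000)
            print(n,nm,len(a),"z",np.median(z[m]).round(4),pc,np.round(r[0],1),np.round(r[1],1),round(r[2],2))
E
python3 b.py; python3 - <<'E'
import sys; sys.path.insert(0,'.')
from h import *
import pickle
p,q=pickle.load(open('p.pkl','rb'))
for k,z in (("rear edge",.074),):
    for uv in ((161,216),(160,262)): print(k,at_z(p,uv,z).round(4))
f=cv2.resize(p["frame"][180:290,145:470],None,fx=2.45,fy=2.45,interpolation=2); g=cv2.resize(p["frame"][175:215,355:410],None,fx=10,fy=8,interpolation=2)
c=np.zeros((600,800,3),np.uint8); c[:269,:796]=f[:269,:796]; c[275:595,:550]=g; cv2.imwrite('pics/c2.png',c)
E
```

```text
1.4
top bench z 0.0008735001751922723 0.004366723526596524
top track 3006 z 0.011 [[0.4891, -0.2979], [0.5368, -0.1921], [0.5873, -0.0909]] [ 538.1 -195. ] [ 99.7 212.6] 2.37
top trackL 5271 z 0.0115 [[0.4457, -0.3417], [0.5327, -0.156], [0.5875, 0.3214]] [510.7  21.5] [137.8 747.3] 2.28
top buf 1564 z 0.0748 [[0.4686, 0.2113], [0.5195, 0.2495], [0.5755, 0.2869]] [521.3 248.9] [114.   78.5] 0.6
top stop 711 z 0.0344 [[0.4946, -0.3483], [0.5428, -0.3298], [0.5921, -0.311]] [ 543.8 -329.4] [99.2 38. ] 1.45
top hood 3027 z 0.1011 [[0.4449, -0.0725], [0.5079, 0.0187], [0.6143, 0.108]] [530.   17.7] [176.4 179.5] 2.28
top mark 51 z 0.0644 [[0.6156, -0.1803], [0.6318, -0.1762], [0.6396, -0.174]] [ 627.5 -177.2] [24.1  6.3] 0.19
top deck 1747 z 0.0783 [[0.4708, 0.1211], [0.5234, 0.1771], [0.5764, 0.2369]] [523.6 179.6] [113.5 120.6] 0.97
side bench z -0.0018162968763471444 0.008567431606528128
side track 1380 z 0.0142 [[0.4964, -0.2978], [0.5243, -0.2096], [0.5774, -0.0925]] [ 538.8 -195. ] [209.7  98.5] 89.94
side trackL 3459 z 0.0154 [[0.441, -0.3493], [0.5118, -0.2044], [0.5867, 0.2905]] [507.2 -24.2] [132.9 658.4] 3.94
side buf 640 z 0.0722 [[0.465, 0.2108], [0.5138, 0.2485], [0.5696, 0.2867]] [519.1 249.6] [112.7  78.9] 0.13
side stop 700 z 0.0316 [[0.4947, -0.3493], [0.5391, -0.3329], [0.5912, -0.3132]] [ 543.1 -330.7] [99.2 35.9] 3.06
side hood 2290 z 0.098 [[0.4451, -0.0755], [0.5107, 0.0078], [0.6121, 0.1064]] [529.8  17.5] [178.7 184.7] 2.53
side mark 102 z 0.0476 [[0.6145, -0.1845], [0.6323, -0.1822], [0.6407, -0.1759]] [ 628.2 -179.9] [ 9.  27.2] 83.27
side deck 204 z 0.0779 [[0.4826, 0.1319], [0.5156, 0.18], [0.5616, 0.2137]] [521.2 173.6] [90.3 84.4] 2.85
rear edge [0.5634 0.2928 0.074 ]
rear edge [0.4657 0.288  0.074 ]
```

View pics/c2.png

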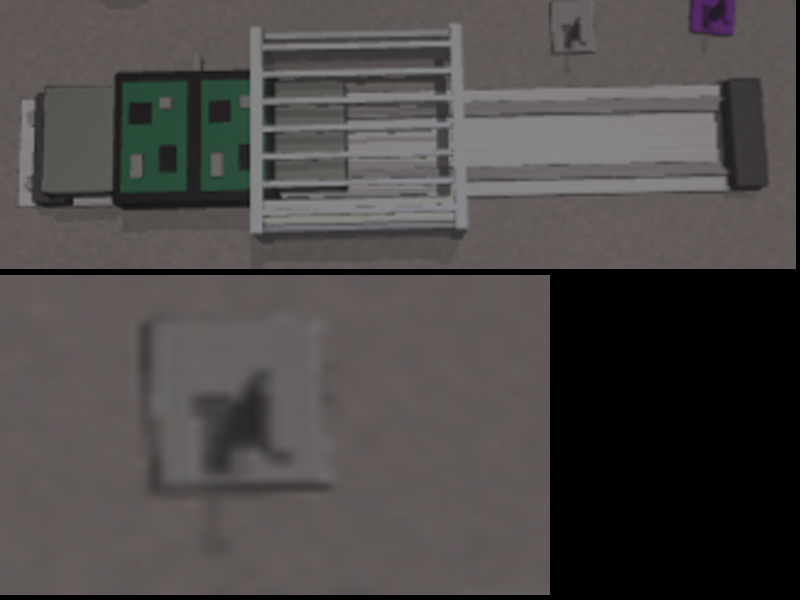

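The dark shape is the grey bracket's post, with its arm reaching toward the track. The tip is at about top px (383,198). Depth puts it at world (0.615,-0.179), 78 mm off the middle line as specified, so track x is about +0.171. The carriage is at about -0.170. Now I'll bring the hand behind the rear buffer with fingers closed.

```bash
python3 -m creep '{"slide":[[0.74,-0.39,-0.2],[0.74,-0.39,-0.2],[0.74,-0.39,-0.2],[0.74,-0.39,-0.2],[0.74,-0.39,0],[0.74,-0.39,0],[0.74,-0.39,0],[0.74,-0.39,0],[0.74,-0.39,0],[0.74,-0.39,0],[0,0,0]],"rotation":[[0,0,0.1],[0,0,0.1],[0,0,0],[0,0,0],[0,0,0],[0,0,0],[0,0,0],[0,0,0],[0,0,0],[0,0,0],[0,0,0]]}' 1 20
```

```text
clock: 2.5
ee_pos: [0.5241, 0.3581, 0.1874]
ee_rot: [0.002, -0.012, 1.0, -0.001]
contact_force: [0.1, 0.6, 1.1]
gripper_width: 0.1
finger_force: 0.0
```

```bash
python3 -m creep '{"slide":[[-0.04,0,-0.78],[-0.04,0,-0.78],[0,0,-0.78],[0,0,0]],"rotation":[[0,0,0],[0,0,0],[0,0,0],[0,0,0]]}'; cat > m.py <<'E'
# carriage position from a top picture: network pointer/deck + depth edges, projected on the track axis
from h import *
import sys
O=np.array([.5315,-.0114]); U=np.array([.039,-1.])/np.hypot(.039,1)
N=np.array([1,.039])/np.hypot(.039,1)
sx=lambda w: round(float((w[:2]-O)@U),4)
def green(p):
    V=np.array(p["view"]); hsv=cv2.cvtColor(p["frame"],cv2.COLOR_BGR2HSV)
    m=cv2.inRange(hsv,(50,60,30),(85,255,255)); v,u=np.nonzero(m)
    uv=np.stack([u,v],-1).reshape(-1,1,2).astype(float)
    s=cv2.undistortPoints(uv,np.array(p["mtx"]),np.array([p["k1"],0,0,0.]))[:,0]
    c=-V[:3,:3].T@V[:3,3]; d=np.c_[s,np.ones(len(s))]@V[:3,:3]; W=c+d*((.075-c[2])/d[:,2])[:,None]
    t=(W[:,:2]-O)@U; l=(W[:,:2]-O)@N; t=t[abs(l)<.055]
    h,e=np.histogram(t,np.arange(-.35,.35,.002)); e=e[:-1][h>3]
    return (round(e.min(),3),round(e.max()+.002,3)) if len(e) else None
def look(tag="",save=None):
    p=snapshot("top"); ck=observe()["clock"]
    r={}
    for k,z in (("pointer",.06),("mark",.061),("front_face",.056),("rear_face",.056),("deck",0)):
        for q in mark_of(p,k)[:4]:
            w=at_z(p,q["xy"],z); l=float((w[:2]-O)@N)
            if abs(l-(.0855 if k=="mark" else .075 if k=="pointer" else 0))<.02: r.setdefault(k,(sx(w),round(l,3),round(q["conf"],2)))
    print(tag,round(ck,2),"green",green(p),r, flush=True)
    if save: cv2.imwrite(save,p["frame"])
    return p
if __name__=="__main__": look(save=sys.argv[1] if len(sys.argv)>1 else None); print(np.round(observe()["ee_pos"],4))
E
python3 m.py
```

```text
clock: 2.9
ee_pos: [0.5105, 0.359, 0.0658]
ee_rot: [-0.005, -0.015, 1.0, -0.003]
contact_force: [-1.1, -0.0, -0.2]
gripper_width: 0.004
finger_force: 0.0
 2.95 green (np.float64(-0.234), np.float64(-0.108)) {'pointer': (-0.1719, 0.072, 0.62), 'mark': (0.3009, 0.089, 0.89), 'front_face': (-0.0405, 0.005, 0.97), 'rear_face': (-0.2994, 0.006, 0.56), 'deck': (-0.1801, 0.005, 0.91)}
[0.5165 0.3618 0.0734]
```

```bash
python3 -m creep '{"slide":[[0,-0.2,0],[0,-0.2,0],[0,-0.2,0],[0,-0.2,0],[0,-0.11,0],[0,-0.11,0],[0,-0.11,0],[0,-0.11,0],[0,-0.11,0],[0,-0.11,0],[0,-0.11,0],[0,-0.11,0]],"rotation":[[0,0,0],[0,0,0],[0,0,0],[0,0,0],[0,0,0],[0,0,0],[0,0,0],[0,0,0],[0,0,0],[0,0,0],[0,0,0],[0,0,0]]}'; python3 -m creep '{"slide":[[0,-0.11,0],[0,-0.11,0],[0,-0.11,0],[0,-0.11,0],[0,-0.11,0],[0,-0.11,0],[0,-0.11,0],[0,-0.11,0],[0,-0.11,0],[0,-0.11,0]],"rotation":[[0,0,0],[0,0,0],[0,0,0],[0,0,0],[0,0,0],[0,0,0],[0,0,0],[0,0,0],[0,0,0],[0,0,0]]}';python3 m.py pics/push.png
```

```text
clock: 4.4
ee_pos: [0.5152, 0.2764, 0.0709]
ee_rot: [0.0, -0.015, 1.0, 0.0]
contact_force: [0.4, -0.4, -0.7]
gripper_width: 0.005
finger_force: 0.1
clock: 5.4
ee_pos: [0.5151, 0.2213, 0.0709]
ee_rot: [-0.0, -0.015, 1.0, 0.0]
contact_force: [-0.4, 0.2, -0.4]
gripper_width: 0.003
finger_force: 0.0
 5.45 green (np.float64(-0.154), np.float64(-0.028)) {'pointer': (-0.0935, 0.073, 0.69), 'mark': (0.3089, 0.094, 0.7), 'rear_face': (-0.2172, 0.005, 0.79), 'deck': (-0.0919, 0.003, 0.85)}
[0.5152 0.2219 0.0709]
```

```bash
python3 -m creep '{"slide":[[0,0,0.95],[0.05,-0.5,0.75],[0.05,-0.99,0],[0.05,-0.99,0],[0.05,-0.99,0],[0.05,-0.99,0],[0.05,-0.99,0],[0.05,-0.99,0],[0.05,-0.99,0],[0.05,-0.99,0],[0.05,-0.99,0],[0.05,-0.99,0]],"rotation":[[0,0,0],[0,0,0],[0,0,0],[0,0,0],[0,0,0],[0,0,0],[0,0,0],[0,0,0],[0,0,0],[0,0,0],[0,0,0],[0,0,0]]}'; cat > g.py <<'E'
from m import *
p=snapshot("top"); s=observe(); cv2.imwrite("pics/g%04d.png"%int(s["clock"]*100),p["frame"])
print(s["clock"],"green",green(p),np.round(s["ee_pos"],4),"hand",sx(s["ee_pos"]))
E
python3 g.py
```

```text
clock: 6.9
ee_pos: [0.5426, -0.3, 0.1559]
ee_rot: [0.0, -0.015, 1.0, 0.0]
contact_force: [0.7, 0.6, -0.2]
gripper_width: 0.005
finger_force: 0.0
6.95 green (np.float64(-0.014), np.float64(0.112)) [ 0.5436 -0.3093  0.1557] hand 0.2981
```

```bash
python3 -m creep '{"slide":[[0,0.3,-0.85],[0,0.3,-0.85],[0,0,0],[0,0,0]],"rotation":[[0,0,0],[0,0,0],[0,0,0],[0,0,0]]}'; python3 g.py
```

```text
clock: 7.35
ee_pos: [0.5428, -0.268, 0.071]
ee_rot: [-0.0, -0.015, 1.0, 0.0]
contact_force: [-0.6, -0.2, -0.5]
gripper_width: 0.004
finger_force: 0.0
7.4 green (np.float64(0.024), np.float64(0.15)) [ 0.5441 -0.269   0.0724] hand 0.2579
```

```bash
python3 -m creep '{"slide":[[0,-0.04,0],[0,-0.04,0],[0,-0.04,0],[0,-0.05,0],[0,-0.075,0],[0,-0.075,0],[0,-0.075,0],[0,-0.075,0],[0,-0.075,0],[0,-0.075,0]],"rotation":[[0,0,0],[0,0,0],[0,0,0],[0,0,0],[0,0,0],[0,0,0],[0,0,0],[0,0,0],[0,0,0],[0,0,0]]}'; python3 g.py
```

```text
clock: 8.4
ee_pos: [0.5427, -0.2996, 0.0708]
ee_rot: [-0.0, -0.015, 1.0, 0.0]
contact_force: [-0.2, -0.6, -0.1]
gripper_width: 0.005
finger_force: 0.0
8.45 green (np.float64(0.096), np.float64(0.222)) [ 0.5427 -0.3003  0.0708] hand 0.2891
```

```bash
python3 -m creep '{"slide":[[0,-0.22,0],[0,-0.14,0]],"rotation":[[0,0,0],[0,0,0]]}'; python3 g.py
```

```text
clock: 8.65
ee_pos: [0.5428, -0.3182, 0.0709]
ee_rot: [0.0, -0.015, 1.0, -0.0]
contact_force: [-0.1, -0.4, -0.3]
gripper_width: 0.003
finger_force: 0.0
8.7 green (np.float64(0.104), np.float64(0.23)) [ 0.543  -0.3195  0.0709] hand 0.3083
```

```bash
python3 -m creep '{"slide":[[0,0,0],[0,0,0],[0,0,0]],"rotation":[[0,0,0],[0,0,0],[0,0,0]]}' | head -1; python3 g.py;  python3 -m creep '{"slide":[[0,-0.4,0],[0,-0.2,0]],"rotation":[[0,0,0],[0,0,0]]}' | head -2; python3 m.py pics/brk.png
```

```text
clock: 9.0
9.05 green (np.float64(0.108), np.float64(0.234)) [ 0.5426 -0.3169  0.0709] hand 0.3057
clock: 9.25
ee_pos: [0.5431, -0.3493, 0.0711]
 9.3 green (np.float64(0.108), np.float64(0.236)) {'pointer': (0.1765, 0.074, 0.6), 'mark': (0.1785, 0.082, 0.86), 'front_face': (0.3027, 0.011, 0.96), 'rear_face': (0.0441, 0.009, 0.84)}
[ 0.5424 -0.3471  0.0707]
```

```bash
python3 -m creep '{"slide":[[0,-0.3,0],[0,-0.3,0],[0,0,0],[0,0,0]],"rotation":[[0,0,0],[0,0,0],[0,0,0],[0,0,0]]}' | head -2; python3 m.py pics/f1.png; python3 - <<'E'
import sys; sys.path.insert(0,'.')
from h import *
f=cv2.imread('pics/f1.png')[170:280,320:480]; a=cv2.resize(f,(800,550),interpolation=2)
cv2.imwrite('pics/f1c.png',a)
E
```

```text
clock: 9.95
ee_pos: [0.5425, -0.3779, 0.0707]
 10.0 green (np.float64(0.11), np.float64(0.236)) {'pointer': (0.1739, 0.071, 0.6), 'mark': (0.3055, 0.091, 0.96), 'front_face': (0.2991, 0.004, 0.73), 'rear_face': (0.0425, 0.005, 0.97), 'deck': (0.169, 0.0, 0.8)}
[ 0.5426 -0.3768  0.0709]
```

View pics/f1c.png

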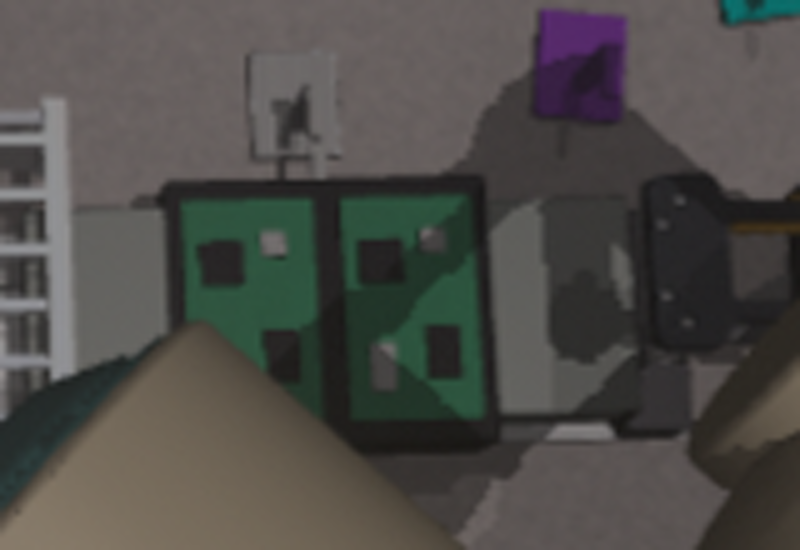

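```bash
python3 -m creep '{"slide":[[0,-0.2,0.5],[0,0,0.8],[-0.3,0,0.8],[-0.6,0,0.5],[-0.6,0,0],[-0.6,0,0],[-0.6,0,0],[0,0,0],[0,0,0],[0,0,0],[0,0,0]],"rotation":[[0,0,0],[0,0,0],[0,0,0],[0,0,0],[0,0,0],[0,0,0],[0,0,0],[0,0,0],[0,0,0],[0,0,0],[0,0,0]]}' | head -2; python3 m.py pics/f2.png; python3 - <<'E'
import sys; sys.path.insert(0,'.')
from m import *
p=snapshot("side"); cv2.imwrite('pics/s2.png',p["frame"])
for k,z in (("pointer",.06),("mark",.061)):
    for q in mark_of(p,k)[:4]:
        w=at_z(p,q["xy"],z); print(k,round(q["conf"],2),np.round(q["xy"],1),sx(w),float((w[:2]-O)@N))
f=cv2.imread('pics/f2.png')[170:250,340:440]; g=p["frame"][230:310,350:450]
cv2.imwrite('pics/f2c.png',cv2.hconcat([cv2.resize(f,(400,320),interpolation=2),cv2.resize(g,(400,320),interpolation=2)]))
E
```

```text
clock: 11.35
ee_pos: [0.4088, -0.3873, 0.2007]
 11.4 green (np.float64(0.11), np.float64(0.236)) {'pointer': (0.1767, 0.07, 0.62), 'mark': (0.178, 0.09, 0.9), 'front_face': (-0.0014, -0.01, 0.69), 'rear_face': (0.0414, 0.003, 0.93), 'deck': (0.1706, 0.001, 0.74)}
[ 0.408  -0.3872  0.2007]
pointer 0.63 [389.6 262.5] 0.1646 0.07463546381401726
mark 0.59 [421.2 218. ] 0.1332 0.2688563392532078
mark 0.48 [503.3 292.5] 0.3884 0.1378110996582037
mark 0.42 [393.4 263.4] 0.1729 0.07609305184413061
mark 0.38 [453.4 287.2] 0.304 0.08875860219621153
```

View pics/f2c.png

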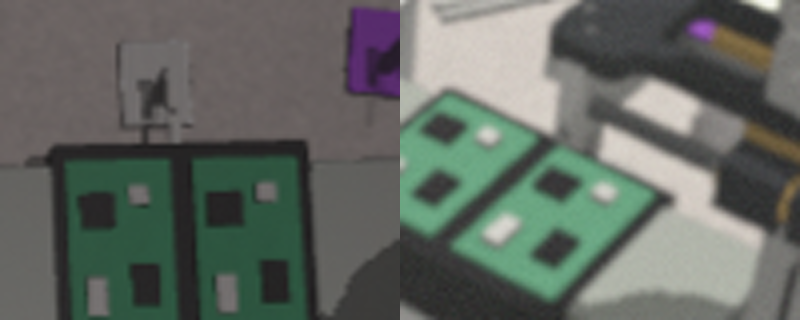

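```bash
python3 -m creep '{"slide":[[-0.5,0.2,0.8],[-0.5,0.2,0.8],[-0.5,0.2,0.8],[-0.5,0.2,0.8],[0,0,0],[0,0,0],[0,0,0]],"rotation":[[0,0,0],[0,0,0],[0,0,0],[0,0,0],[0,0,0],[0,0,0],[0,0,0]]}' | head -2; python3 - <<'E'
import sys; sys.path.insert(0,'.')
from m import *
p=snapshot("side"); t=snapshot("top"); print("green",green(t))
for n,P in (("side",p),("top",t)):
  for k,z in (("pointer",.06),("mark",.061)):
    for q in mark_of(P,k)[:4]:
        w=at_z(P,q["xy"],z); l=float((w[:2]-O)@N)
        if l<.1: print(n,k,round(q["conf"],2),np.round(q["xy"],1),sx(w),round(l,3))
cv2.imwrite('pics/s3c.png',cv2.hconcat([cv2.resize(t["frame"][180:220,360:410],(400,320),interpolation=2),cv2.resize(p["frame"][240:300,360:435],(400,320),interpolation=2)]))
E
```

```text
clock: 12.5
ee_pos: [0.3077, -0.3469, 0.3594]
green (np.float64(0.11), np.float64(0.236))
side pointer 0.8 [392.  262.5] 0.1685 0.078
side mark 0.93 [450.8 287.8] 0.3007 0.084
side mark 0.46 [395.  262.8] 0.1744 0.08
top pointer 0.71 [383.5 201.7] 0.1732 0.069
top mark 0.69 [384.7 193.8] 0.1765 0.086
top mark 0.65 [441.9 189. ] 0.3024 0.094
```

View pics/s3c.png

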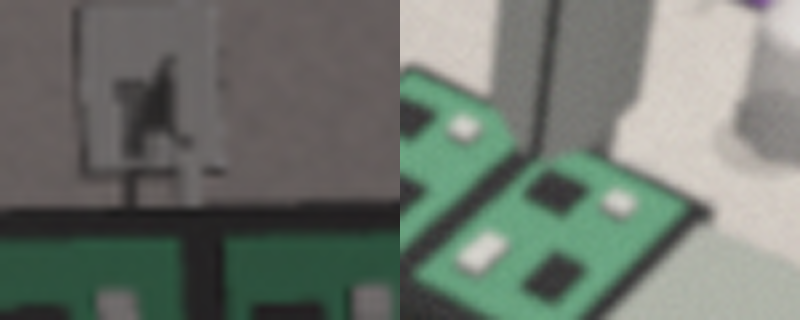

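In this crop, the mark's arm tip is at (185,145) and the pointer fin at (190,175), which is less than 1 px (about 2 mm) apart along the track. The carriage reads the same across three looks and the hand is clear, so I'm handing in.

```bash
python3 -c "
from rig import *
print(job_done())"
```

```text
the job is handed in; nothing more can be done
None
```

Job handed in: the carriage rolled through the hood, was braked by its front buffer and stands still with its pointer about 2 mm from the grey mark by the final close-up (up to 6 mm by the networks' readings). It did not reach the end stop, and the hand is clear.

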